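# Pull the filter cassette from the bench dust extractor

## Task

The round magnifier has been left hanging over the dust extractor on the jeweller's bench: swing it aside on its stiff arm until no part of its round head is above the extractor, and leave it standing there. Then squeeze the two orange side catches of the filter cassette together between the fingers, lift the cassette upright straight out of the extractor, without wrenching at it while it is latched, until its whole frame is well clear above the extractor's top, and finish while still holding it there in the air by its squeezed catches. Leave everything else on the bench as it stands.

Things in the scene. Friction and masses are not known exactly. Their poses are not given: they have to be found in the camera images.
- magnifier: Magnifier, origin at the centre of its round head: a white ring 130 mm across, 22 mm thick, around a clear lens, 255 mm above the bench, over the extractor at the start. Its x axis points along the level arm, a rod 16 mm thick, to the upright post (325 mm tall, fixed, round foot 150 mm across) whose axis, the swing axis, is 270 mm from the origin. Stiff collar, 0.7 N m: it stays where left; 1.5 rad of swing either way.
- magnifier_handle (a point): Grip point on the magnifier's handle: a level black rod 16 mm thick that sticks out 46 mm from the head's rim, away from the post. The point lies on the rod's axis, 92 mm beyond the lens centre and 18 mm before the rod's end, 255 mm above the bench; its x axis runs along the rod towards the post, whose axis is 362 mm from this point. Free space above and at both sides.
- extractor: Blue bench dust extractor with a black flat top, fixed. Origin on the bench vertically below the middle of the cassette; its front, with the intake grille, faces its own -x. The box spans x = -100 to +140 mm, y = -100 to +100 mm and is 110 mm high. A rocker switch and a dial (15 mm high) and the small brass pot are on the top's rear (x above 85 mm).
- cassette_grip (a point): Grip point of the grey filter cassette seated in the well of the extractor's top: midway between its two orange catch pads, 26 mm above the top (136 mm above the bench). x along the cassette, y across it from right catch to left, z up; level and square with the extractor. The catches stand either side of a grey rib 76 mm (x) by 26 mm (y), 40 mm above the top.
- cassette: The cassette itself, 0.2 to 0.4 kg, about 104 mm tall; origin on its axis in the plane of the extractor's top while seated, 26 mm below the grip point. Two low end flanges (to x = +-62 mm, 7 mm high) rest on the top. The frame in the well is 98 x 54 mm with 1 to 2 mm of play, and reaches 50 mm below the top (76 mm below the grip point).
- catch_left (a joint): Catch on the cassette's +y side, m: 0 = sprung out, latched; 0.007 = fully in (stop). Orange pad 30 mm wide (x), 8 to 44 mm above the extractor's top, outer face 27 mm from the middle: 54 mm over both pads when out, 40 mm when in. Its nose below the top holds the cassette until it is in by about 4 mm. Spring 4 to 7.5 N. No obstacle within 45 mm outside the pads.
- catch_right (a joint): The same for the catch on the cassette's -y side: both must be in together for the cassette to come out.
- brush: Bench brush lying on its black bristles, wooden back, 150 x 56 x 48 mm, beside the extractor; origin under its centre. To be left alone.
- pitch_bowl: Steel bowl on a dark ring foot, 112 mm across, 54 mm high, beside the extractor; origin under its centre. To be left alone.
- bur_pot: Small brass pot with burs, 38 mm across, 43 mm high, standing on the rear of the extractor's top; origin under its centre. To be left alone.
- anvil: Small horned anvil on a round foot, 145 mm long, 87 mm high, on the left of the bench; origin under its foot. To be left alone.
- hammer: Jeweller's hammer lying on the right of the bench, 230 mm long, 29 mm high, orange handle; origin under the handle. To be left alone.
- file: File with a wooden handle lying on the right of the bench, 200 mm long, 20 mm high; origin under it. To be left alone.
- charcoal: Black charcoal block, 120 x 65 x 32 mm, on the left of the bench; origin under its centre. To be left alone.
There are look-alikes about, which are no part of the job. What is shaped like the cassette but green or yellow is not meant.

How it is judged (in metres and radians):
On the way, in this order (a step that is already met when the one before it is completed fails the run):
1. the magnifier is swung clear of the extractor and stands still, the cassette still seated (horizontal distance between magnifier and extractor above 0.15 m and linear speed of magnifier below 0.02 m/s and z of cassette_grip in the frame of extractor below 0.142 m), for 0.2 s.
2. both side catches are squeezed in, past the point of release (value of joint each of catch_left, catch_right above 0.0045 m and horizontal distance between magnifier and extractor above 0.15 m), for 0.1 s.
At the end, for the whole second after the job is handed in: Held in the air by both catches (each in by over 4.5 mm, fingers pressing): grip point over 196 mm above the bench, within 150 mm sideways of the well, tilt under 0.25 rad, still, not touching the extractor. Magnifier's head centre over 150 mm sideways from the well's middle, magnifier still (all of step 2 and linear speed of magnifier below 0.02 m/s and z of cassette_grip in the frame of extractor above 0.196 m and horizontal distance between cassette_grip and extractor below 0.15 m and angle between cassette_grip's own z axis and vertical below 0.25 rad and contact force between the fingers and cassette above 5 N and contact force between cassette and extractor below 0.2 N and linear speed of cassette below 0.03 m/s); the arm keeps its last pose, push and grip.
It fails at once if the cassette is wrenched upwards by more than its play while a catch is still out (z of cassette_grip in the frame of extractor above 0.1387 m and value of joint any of catch_left, catch_right below 0.003 m).
It fails at once if a bystander is shifted by more than 30 mm (distance of any of brush, pitch_bowl, bur_pot, anvil, hammer, file, charcoal from where it was at the start of the episode above 0.03 m).
It also fails if it takes over 59 s, if anything falls off the work surface, if the arm or the gripper's body presses on something with over 40 N, if the wrist force passes 120 N, or if a joint passes its speed limit or range.

## Robot

A 6-joint arm with a two-finger parallel gripper is mounted at the origin on the work surface. World frame = base frame: x ahead of the robot, y to its left, z up, the work surface at z = 0. Lengths are in mm, angles in rad, forces in N, time in s.
With the tool pointing down it reaches from about 350 to 975 mm from the base axis. Payload 7.1 kg.
Tool frame: the origin (TCP) lies at the very end of the fingers, on their centre line; the grasp point (between the pads) lies 19 mm behind it; z points along the fingers, y is the line along which they close (so a half turn about z gives the same grasp; the last joint's range is limited). The gripper opens to 88 mm and grips with 3 to 60 N. Pads are 20 mm wide; open, the fingers measure 115 mm over their backs; the gripper's body (75 mm by 178 mm) begins 61 mm behind the grasp point.
Start: joints at [-1.252, 0.423, 1.63, -0, 1.089, -0.019], TCP at [207.15, -589.656, 222.675] pointing down, gripper open.
Joint ranges: [-3, 3], [-0.9, 2.11], [0.09, 2.58], [-1.31, 4.45], [0.11, 2.69], [-2.54, 2.54]. Speed limits (rad/s): [2.39, 2.39, 3.01, 3.14, 3.14, 3.14].

## Interface

Orientations are given as a unit quaternion [x, y, z, w].
In Python, from cell import monitor, viewer, workorder gives the robot as it stands.
- The arm moves only by the tool apply_moves, never from a script. Its argument "motion" is text: rows parted by semicolons, each of 5 numbers parted by spaces: the shift along the tool's x, y, z scaled (see below), then the turn about the tool's z scaled (see below), then the gripper command: -1 is shut, 1 is fully open, values between are in proportion. In form: x y z roll hand; .... A call has exactly 5 rows; each row shifts and turns the commanded pose from where the row before left it, along the tool's axes as they then stand; what a row does not reach is not made up. The controller multiplies each number of a shift by 0.02 m and each number of a turn by 5 degrees. A row lasts 1/10 s, in which the tool goes at most 50 mm and 8.59 degrees, less where a joint would pass 70% of its speed; a pose out of reach is approached as far as the arm can. A call with a number of a shift or a turn outside -1 to 1 is refused whole. A call with a gripper value outside its range is refused whole. The fingers move at their own pace and stop on an object; "newtons" is the grip in N (left out, the last holds). Time passes only in rows, so rows that do not move let the fingers close, or fill a call up. It gives the time, the measured TCP pose, the force, the opening and the grip force at its end, in the units of the state.
- monitor.sense(): the state, without advancing time (a new reading comes with each control period).
- viewer.snapshot(name): name is "scene" or "top"; returns (picture, depth): 480x640x3 uint8, blue, green, red; 480x640 float32, mm along the optical axis (not along the pixel's ray), 0 where there is no reading.
- viewer.get_calibration(name): a dict with "camera_matrix" (3x3 intrinsics, pixels), "pose" (4x4, takes a point from camera to world coordinates). Camera axes: x right, y down, z forward; pixel columns grow to the right and rows downward; lengths in mm; the calibration is good to about 2 mm. A picture is of the moment at which its call begins. get_calibration takes no time and is no camera call.
- workorder.job_done(): hands the job in; it is judged then, once.
The state is a dict: "time": time; "joint_pos": joint angles; "dq": joint speeds; "joint_torque": joint torques, N m; "position": TCP position; "orientation": TCP orientation; "contact_force": force on the tool from outside, world axes, zero at the start; "moment": the same for the moment, N m; "gripper_width": finger opening in mm; "grip_force": force on a finger pad.
Only numpy, scipy, OpenCV 4.12 (cv2) and the standard library are available. Lean on these libraries where they do the work, as an engineer would, in place of code of your own. Each camera call takes 0.05 s, during which the arm holds its last target. There are 200 camera calls.

## Working session

There is one attempt and no reset: what is moved stays moved. The work goes in short steps, Python scripts to look and compute and a tool call to move; the robot and the scene stay as the last step left them, time stands still between calls to the robot, and variables do not carry over. Pictures are saved under pics/ and viewed, at most 10 in all, crops included, and the job is handed in when it is done.

Besides the shell and the picture viewer there is one more tool, called after "Emit:" by a JSON object that holds its "op" and its "data", one argument or row to a line. apply_moves: Moves the arm, as the interface text tells. Its arguments: {"type":"object","properties":{"motion":{"type":"string"},"newtons":{"type":"number"}},"required":["motion"]}

```bash
mkdir -p pics; python3 - <<'E'
from cell import monitor, viewer
import cv2, numpy as np
for n in("scene","top"):
    p,d=viewer.snapshot(n); cv2.imwrite(f"pics/{n}0.png",p); np.save(f"{n}0.npy",d)
    c=viewer.get_calibration(n); print(n,np.round(c["camera_matrix"],1).tolist(),np.round(c["pose"],3).tolist())
print(monitor.sense())
E
```

```text
scene [[468.0, 0.0, 320.3], [0.0, 468.0, 240.4], [0.0, 0.0, 1.0]] [[-0.708, -0.634, 0.311, 229.834], [-0.706, 0.631, -0.321, 350.232], [0.006, -0.447, -0.895, 1153.387], [0.0, 0.0, 0.0, 1.0]]
top [[551.2, 0.0, 320.7], [0.0, 551.2, 239.4], [0.0, 0.0, 1.0]] [[0.023, -0.996, 0.092, 411.769], [-1.0, -0.023, -0.002, -15.768], [0.005, -0.091, -0.996, 1580.664], [0.0, 0.0, 0.0, 1.0]]
{'time': 0.1, 'joint_pos': array([-1.25199467e+00,  4.23731716e-01,  1.63061062e+00, -1.44256784e-06,
        1.08859392e+00, -1.90181273e-02]), 'dq': array([-0.00045985, -0.00217353, -0.00332564,  0.00107874,  0.00015011,
        0.00050932]), 'joint_torque': array([-8.33890772e-04, -5.45612025e+01, -2.74324876e+01,  6.45134551e-02,
        1.89060322e-02, -5.34204207e-05]), 'position': array([ 207.00078608, -589.1952062 ,  222.00100879]), 'orientation': array([ 9.85768329e-01,  1.68108149e-01, -1.00952749e-04, -6.64174886e-04]), 'contact_force': array([0.24723295, 1.14087758, 0.54886395]), 'moment': array([0.00417318, 0.02999222, 0.02107045]), 'grip_force': 0.0, 'gripper_width': 87.97582497621512}
```

View pics/scene0.png

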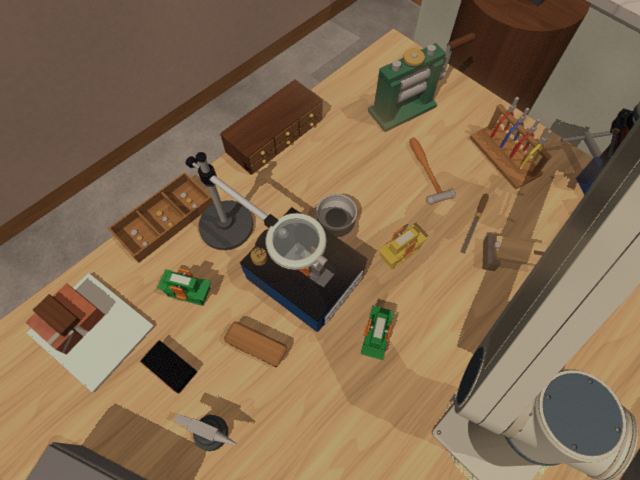

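View pics/top0.png

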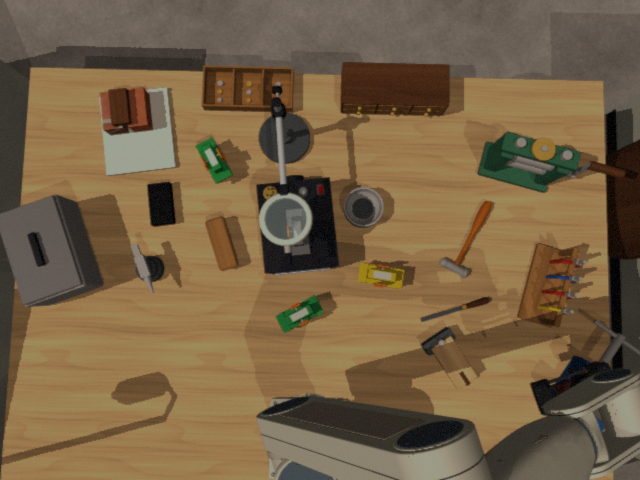

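The scene picture shows the ring at (296,242), the post foot at (226,224), and the black-topped extractor at (305,265) with the grey cassette partly under the lens. The top picture shows the ring at (286,218), handle end at (288,250), post top at (278,105) and grey cassette at (295,225). The green and yellow cassettes stand on the bench, so they are look-alikes; the one meant is the grey one in the extractor.

```bash
cat > h.py <<'E'
import numpy as np, cv2
from cell import viewer
def cloud(n,d):
    c=viewer.get_calibration(n);K=np.array(c["camera_matrix"]);T=np.array(c["pose"])
    v,u=np.mgrid[:480,:640]
    P=np.stack([(u-K[0,2])/K[0,0]*d,(v-K[1,2])/K[1,1]*d,d],-1)@T[:3,:3].T+T[:3,3]
    P[d==0]=np.nan; return P
E
python3 - <<'E'
from h import *
for n,roi in (("top",(165,285,245,345)),("scene",(200,330,235,375))):
    d=np.load(n+"0.npy");im=cv2.imread(f"pics/{n}0.png");P=cloud(n,d)
    m=np.zeros(d.shape,bool);m[roi[0]:roi[1],roi[2]:roi[3]]=1
    Z=P[...,2]
    e=m&(abs(Z-110)<6); r=cv2.minAreaRect(P[e][:,:2].astype(np.float32)); print(n,"extr",r,np.median(Z[e]),e.sum(),cv2.boxPoints(r).round().tolist())
    g=m&(Z>235)&(Z<285); hs=P[g]; print("ring pts",len(hs),"z",np.percentile(hs[:,2],[5,50,95]))
    w=g&(im.min(-1)>120);c,rr=cv2.minEnclosingCircle(P[w][:,:2].astype(np.float32));print("ring",c,rr)
    k=m&(Z>130)&(Z<160);
    if k.any():print("rib",np.median(P[k],0),k.sum(),cv2.minAreaRect(P[k][:,:2].astype(np.float32)))
    dk=g&(im.max(-1)<70);print("dark rod",dk.sum(),P[dk].round()[::max(1,dk.sum()//8)].tolist())
    q=(Z>290)&(Z<345)&(P[...,0]>500);print("post",np.nanmedian(P[q],0),q.sum())
d=np.load("top0.npy");im=cv2.imread("pics/top0.png")
cv2.imwrite("pics/crop1.png",cv2.resize(im[165:285,240:360],None,fx=5,fy=5,interpolation=2))
E
```

```text
top extr ((586.3694458007812, 46.20764923095703), (241.26954650878906, 200.45765686035156), 7.36651086807251) 110.60098680934607 3525 [[454.0, 130.0], [480.0, -69.0], [719.0, -38.0], [693.0, 161.0]]
ring pts 2590 z [254.9329406  261.03066257 269.6368696 ]
ring (607.8277587890625, 75.05435180664062) 105.94227600097656
rib [664.18742513 117.4814846  138.25412868] 163 ((620.6192626953125, 55.64265441894531), (181.5030517578125, 93.56584930419922), 33.41044235229492)
dark rod 189 [[672.0, 69.0, 254.0], [659.0, 70.0, 269.0], [655.0, 68.0, 268.0], [647.0, 84.0, 270.0], [643.0, 77.0, 264.0], [496.0, 66.0, 260.0], [488.0, 58.0, 266.0], [481.0, 53.0, 265.0], [472.0, 63.0, 261.0]]
post [846.93755643  93.26263937 324.61302475] 102
scene extr ((584.20849609375, 43.460960388183594), (241.68609619140625, 201.571044921875), 7.410719394683838) 109.79026525169263 4146 [[451.0, 128.0], [477.0, -72.0], [717.0, -41.0], [691.0, 159.0]]
ring pts 3172 z [254.97510307 259.62386139 267.35686809]
ring (622.3843994140625, 75.09097290039062) 124.29033660888672
rib [652.02988099 107.2579893  137.53053781] 311 ((599.3583984375, 84.55949401855469), (180.89022827148438, 37.463260650634766), 26.885534286499023)
dark rod 209 [[662.0, 67.0, 264.0], [659.0, 81.0, 268.0], [658.0, 83.0, 263.0], [649.0, 82.0, 265.0], [496.0, 56.0, 265.0], [484.0, 50.0, 259.0], [489.0, 65.0, 259.0], [482.0, 61.0, 254.0], [471.0, 59.0, 248.0]]
post [843.06259464  93.47947574 322.04298517] 143
```

View pics/crop1.png

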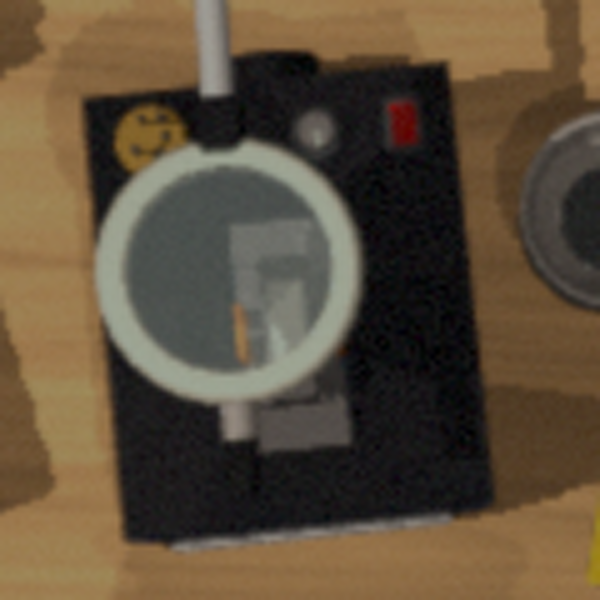

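Measured, in mm:

| Item | Position |
|---|---|
| Extractor origin | about (565.5, 42.3), yaw 7.4° |
| Post | (845, 93.4) |
| Handle grip | about (484.5, 61.5, 255), rod yaw 5° |

The box measures 241×200 at z = 110 and the rod end is 376 from the post, against 380 expected, so both agree. The crop confirms that the grey cassette with orange catches is the one in the extractor.

I'll swing the magnifier left (+y).

Emit:
{"op": "apply_moves", "data": {
  "motion": "0.88 -0.96 -0.6 0 1;0.88 -0.96 -0.6 0 1;0.88 -0.96 -0.6 0 1;0.88 -0.96 -0.6 0 1;0.88 -0.96 -0.6 0 1",
  "newtons": 20
}}

```text
time: 0.6
position: [258.5, -468.7, 282.7]
orientation: [0.986, 0.168, -0.0, -0.0]
contact_force: [-0.3, 0.0, -0.4]
gripper_width: 87.5
grip_force: 0.0
```

Emit:
{"op": "apply_moves", "data": {
  "motion": "0.88 -0.96 -0.6 0 1;0.88 -0.96 -0.6 0 1;0.88 -0.96 -0.6 0 1;0.88 -0.96 -0.6 0 1;0.88 -0.96 -0.6 0 1"
}}

```text
time: 1.1
position: [309.7, -349.0, 342.9]
orientation: [0.986, 0.168, -0.0, -0.0]
contact_force: [0.2, -0.4, 0.0]
gripper_width: 87.8
grip_force: 0.0
```

Emit:
{"op": "apply_moves", "data": {
  "motion": "0.88 -0.96 0 0 1;0.88 -0.96 0 0 1;0.88 -0.96 0 0 1;0.88 -0.96 0 0 1;0.88 -0.96 0 0 1"
}}

```text
time: 1.6
position: [360.8, -229.3, 342.5]
orientation: [0.986, 0.168, -0.0, -0.0]
contact_force: [0.3, 0.1, 0.4]
gripper_width: 88.1
grip_force: 0.0
```

Emit:
{"op": "apply_moves", "data": {
  "motion": "0.88 -0.96 0 0 1;0.88 -0.96 0 0 1;0.88 -0.96 0 0 1;0.88 -0.96 0 0 1;0.88 -0.96 0 0 1"
}}

```text
time: 2.1
position: [412.0, -109.6, 342.5]
orientation: [0.986, 0.168, -0.0, -0.0]
contact_force: [-0.1, -0.1, -1.1]
gripper_width: 87.6
grip_force: 0.0
```

Emit:
{"op": "apply_moves", "data": {
  "motion": "0.88 -0.96 0 0 1;0.88 -0.96 0 0 1;0.88 -0.96 0 0 1;0.88 -0.96 0 0 1;0 0 0 -1 1"
}}

```text
time: 2.6
position: [453.6, -12.8, 342.4]
orientation: [0.977, 0.213, -0.0, -0.0]
contact_force: [0.0, -1.2, 0.5]
gripper_width: 88.1
grip_force: 0.0
```

Emit:
{"op": "apply_moves", "data": {
  "motion": "0 0 0 -1 1;0 0 0 -1 1;0 0 0 -1 1;0 0 0 -1 1;0 0 0 -1 1"
}}

```text
time: 3.1
position: [452.7, -14.9, 342.4]
orientation: [0.908, 0.419, -0.0, -0.0]
contact_force: [-0.0, 0.2, -0.3]
gripper_width: 88.4
grip_force: 0.0
```

```bash
python3 -c "
from cell import monitor;s=monitor.sense();print(s['position'],s['orientation'],s['joint_pos'])"
```

```text
[452.68470927 -14.86247201 342.3577845 ] [ 9.07906319e-01  4.19172981e-01 -3.12540916e-04 -1.74492879e-04] [-5.91051254e-02  2.77754339e-02  1.85656701e+00  1.32095807e-05
  1.25796600e+00  6.46618632e-01]
```

Emit:
{"op": "apply_moves", "data": {
  "motion": "0 0 0 -1 1;0 0 0 -1 1;0 0 0 -1 1;0 0 0 -1 1;0 0 0 -1 1"
}}

```text
time: 3.6
position: [452.7, -14.9, 342.3]
orientation: [0.796, 0.606, -0.0, -0.0]
contact_force: [-0.1, -0.1, -0.2]
gripper_width: 87.7
grip_force: 0.0
```

Emit:
{"op": "apply_moves", "data": {
  "motion": "0 0 0 -1 1;0 0 0 -1 1;0 0 0 -1 1;0 0 0 -1 1;0 0 0 -1 1"
}}

```text
time: 4.1
position: [452.7, -14.9, 342.4]
orientation: [0.646, 0.764, -0.0, -0.0]
contact_force: [-0.2, 0.1, 0.7]
gripper_width: 87.7
grip_force: 0.0
```

Emit:
{"op": "apply_moves", "data": {
  "motion": "0 0 0 -1 1;0 0 0 -1 1;0 0 0 -1 1;0 0 0 -1 1;0 0 0 -1 1"
}}

```text
time: 4.6
position: [452.7, -14.9, 342.3]
orientation: [0.465, 0.885, -0.0, -0.0]
contact_force: [-0.5, -1.1, 0.2]
gripper_width: 87.3
grip_force: 0.0
```

Emit:
{"op": "apply_moves", "data": {
  "motion": "0 0 0 -1 1;0 0 0 -1 1;0 0 0 -1 1;0 0 0 -1 1;0 0 0 -1 1"
}}

```text
time: 5.1
position: [452.7, -14.9, 342.4]
orientation: [0.263, 0.965, -0.0, -0.0]
contact_force: [-0.0, 1.0, -0.3]
gripper_width: 87.7
grip_force: 0.0
```

Emit:
{"op": "apply_moves", "data": {
  "motion": "0 0 0 -1 1;0 0 0 -1 1;0 0 0 -1 1;0 0 0 -1 1;0 0 0 -1 1"
}}

```text
time: 5.6
position: [452.7, -14.9, 342.4]
orientation: [0.047, 0.999, 0.0, -0.0]
contact_force: [-0.8, -1.2, -0.2]
gripper_width: 87.6
grip_force: 0.0
```

Emit:
{"op": "apply_moves", "data": {
  "motion": "0 0 0 -1 1;0 0 0 -1 1;0 0 0 -0.1 1;0 0 0 0 1;0 0 0 0 1"
}}

```text
time: 6.1
position: [452.9, -14.9, 342.6]
orientation: [-0.042, 0.999, 0.0, -0.0]
contact_force: [-0.3, 0.4, -0.8]
gripper_width: 87.3
grip_force: 0.0
```

```bash
cat >> h.py <<'E'
from cell import monitor
from scipy.spatial.transform import Rotation as Ro
def to(x,y,z,yaw):
    s=monitor.sense();R=Ro.from_quat(s['orientation']).as_matrix();p=s['position']
    cy=np.degrees(np.arctan2(R[1,0],R[0,0]))
    print("t",s['time'],"pos",p.round(1),"yaw",cy.round(2),"grip",s['gripper_width'],s['grip_force'],"J",s['joint_pos'].round(2))
    print("units",(R.T@(np.array([x,y,z])-p)/20).round(3),"roll",round(-((yaw-cy+180)%360-180)/5,3))
E
python3 - <<'E'
from h import *
to(484.5,61.5,236,185)
for n in("top","scene"):
    p,d=viewer.snapshot(n);cv2.imwrite(f"pics/{n}1.png",p)
a=cv2.imread("pics/top1.png")[150:300,230:380];b=cv2.imread("pics/scene1.png")[190:340,220:370]
cv2.imwrite("pics/c2.png",cv2.resize(np.hstack([a,b]),None,fx=2.6,fy=2.6))
E
```

```text
t 6.1 pos [452.9 -14.9 342.6] yaw -175.24 grip 87.26301849340847 0.0 J [-0.06  0.03  1.86  0.    1.26 -1.71]
units [-1.894  3.676  5.328] roll -0.048
```

View pics/c2.png

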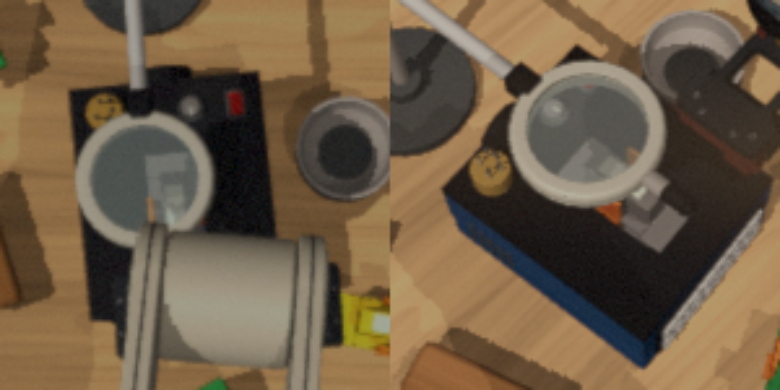

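The top view is blocked by the wrist. The scene crop shows the handle, at crop (665,195), undisturbed beside the gripper. Going above it, then down and closing.

Emit:
{"op": "apply_moves", "data": {
  "motion": "-0.47 0.92 0 0 1;-0.47 0.92 0 0 1;-0.47 0.92 0 0 1;-0.48 0.92 0 0 1;0 0 0.5 0 1"
}}

```text
time: 6.7
position: [485.9, 63.2, 333.4]
orientation: [-0.043, 0.999, 0.0, 0.001]
contact_force: [0.1, -0.3, 0.4]
gripper_width: 88.1
grip_force: 0.0
```

Emit:
{"op": "apply_moves", "data": {
  "motion": "0 0 0.8 0 1;0 0 0.8 0 1;0 0 0.8 0 1;0 0 0.8 0 1;0 0 0.8 0 1"
}}

```text
time: 7.2
position: [483.7, 60.9, 251.5]
orientation: [-0.042, 0.999, -0.0, -0.0]
contact_force: [-0.5, -0.4, 0.0]
gripper_width: 88.0
grip_force: 0.0
```

Emit:
{"op": "apply_moves", "data": {
  "motion": "0 0 0.8 0 1;0 0 0 0 -0.3;0 0 0 0 -1;0 0 0 0 -1;0 0 0 0 -1",
  "newtons": 15
}}

```text
time: 7.7
position: [484.9, 61.5, 237.5]
orientation: [-0.042, 0.999, 0.0, 0.001]
contact_force: [0.1, 0.8, 0.8]
gripper_width: 59.4
grip_force: 0.0
```

Emit:
{"op": "apply_moves", "data": {
  "motion": "0 0 0 0 -1;0 0 0 0 -1;0 0 0 0 -1;0 0 0 0 -1;0 0 0 0 -1"
}}

```text
time: 8.2
position: [484.3, 61.4, 236.7]
orientation: [-0.042, 0.999, -0.0, -0.0]
contact_force: [0.1, -2.1, 0.9]
gripper_width: 19.1
grip_force: 0.9
```

```bash
python3 -c "
from h import *
to(484.5,61.5,236,185)
p,d=viewer.snapshot('scene');cv2.imwrite('pics/s3.png',cv2.resize(p[170:370,190:390],None,fx=3,fy=3))"
```

```text
t 8.2 pos [484.3  61.4 236.7] yaw -175.13 grip 19.12017374282495 0.9001243114471436 J [ 0.1   0.2   1.91 -0.    1.03 -1.55]
units [-0.009  0.005  0.036] roll -0.026
```

View pics/s3.png

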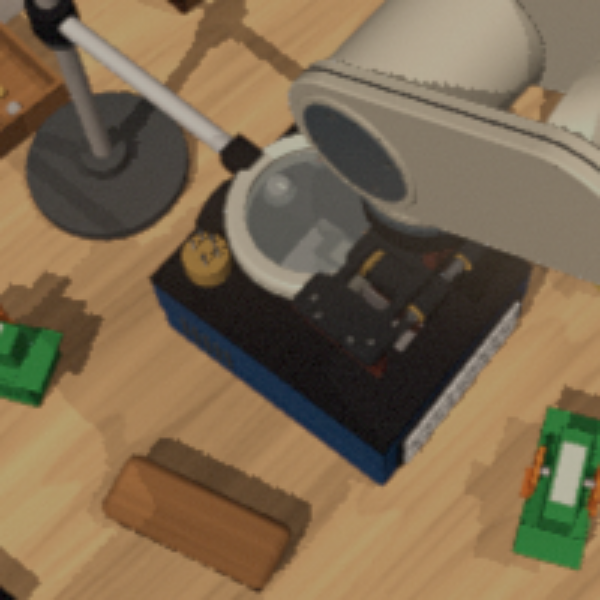

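The gripper is over the handle and the fingers have just touched the rod (19 mm opening). Finish closing, then start the arc.

Emit:
{"op": "apply_moves", "data": {
  "motion": "0 0 0 0 -1;0 0 0 0 -1;0 0 0 0 -1;0 0.4 0 0.25 -1;-0.02 0.79 0 0.5 -1"
}}

```text
time: 8.75
position: [483.1, 85.0, 236.7]
orientation: [-0.008, 1.0, -0.0, -0.0]
contact_force: [0.5, -2.5, 0.5]
gripper_width: 15.8
grip_force: 15.0
```

Emit:
{"op": "apply_moves", "data": {
  "motion": "-0.02 0.79 0 0.5 -1;-0.02 0.79 0 0.5 -1;-0.02 0.79 0 0.5 -1;-0.02 0.79 0 0.5 -1;-0.02 0.79 0 0.5 -1"
}}

```text
time: 9.25
position: [490.5, 164.5, 236.7]
orientation: [0.1, 0.995, -0.0, -0.0]
contact_force: [1.6, -2.5, 1.2]
gripper_width: 16.1
grip_force: 15.0
```

```bash
python3 -c "
from h import *
s=monitor.sense();p=s['position'];print(np.hypot(p[0]-845,p[1]-93.4),np.degrees(np.arctan2(93.4-p[1],845-p[0])),s['contact_force'],s['moment'])
to(612,370,236,130)"
```

```text
361.59657780433065 -11.344947572396153 [ 1.59905405 -2.52252927  1.1680045 ] [-0.43483126 -0.26176936 -0.00076175]
t 9.25 pos [490.5 164.5 236.7] yaw 168.51 grip 16.056327328735808 14.999233782291412 J [ 0.3   0.25  1.85 -0.    1.04 -1.07]
units [-3.908 11.278  0.035] roll 7.702
```

Emit:
{"op": "apply_moves", "data": {
  "motion": "-0.02 0.79 0 0.5 -1;-0.02 0.79 0 0.5 -1;-0.02 0.79 0 0.5 -1;-0.02 0.79 0 0.5 -1;-0.02 0.79 0 0.5 -1"
}}

```text
time: 9.75
position: [514.5, 239.7, 236.7]
orientation: [0.208, 0.978, -0.0, -0.0]
contact_force: [0.1, -2.3, 2.6]
gripper_width: 16.0
grip_force: 15.0
```

Emit:
{"op": "apply_moves", "data": {
  "motion": "-0.02 0.79 0 0.5 -1;-0.02 0.79 0 0.5 -1;-0.02 0.79 0 0.5 -1;-0.02 0.79 0 0.5 -1;-0.02 0.79 0 0.5 -1"
}}

```text
time: 10.25
position: [554.1, 308.1, 236.7]
orientation: [0.313, 0.95, 0.0, -0.001]
contact_force: [-3.0, -1.0, 3.3]
gripper_width: 15.5
grip_force: 15.0
```

Emit:
{"op": "apply_moves", "data": {
  "motion": "-0.02 0.79 0 0.5 -1;-0.02 0.79 0 0.5 -1;-0.02 0.79 0 0.5 -1;-0.02 0.79 0 0.5 -1;-0.02 0.79 0 0.5 -1"
}}

```text
time: 10.75
position: [607.5, 366.4, 236.7]
orientation: [0.414, 0.91, 0.0, -0.001]
contact_force: [-3.5, 0.4, 3.8]
gripper_width: 15.9
grip_force: 15.0
```

Emit:
{"op": "apply_moves", "data": {
  "motion": "0 0.2 0 0.12 -1;0 0 0 0 -1;0 0 0 0 -1;0 0 0 0 -1;0 0 0 0 0"
}}

```text
time: 11.25
position: [610.8, 367.7, 236.5]
orientation: [0.418, 0.908, 0.0, -0.0]
contact_force: [-0.1, -0.7, -0.2]
gripper_width: 20.7
grip_force: 0.0
```

Emit:
{"op": "apply_moves", "data": {
  "motion": "0 0 0 0 0;0 0 0 0 0;0 0 0 0 0;0 0 0 0 0;0 0 -0.4 0 0"
}}

```text
time: 11.75
position: [610.6, 367.0, 243.6]
orientation: [0.419, 0.908, -0.001, -0.001]
contact_force: [-0.1, -0.2, 0.2]
gripper_width: 43.6
grip_force: 0.0
```

```bash
python3 -c "
from h import *
s=monitor.sense();p=s['position'];print(np.hypot(p[0]-845,p[1]-93.4),np.degrees(np.arctan2(93.4-p[1],845-p[0])),s['contact_force'])
to(565,42,340,187.4)"
```

```text
360.3103964737853 -49.410624553993216 [-0.05581348 -0.23105046  0.17995598]
t 11.75 pos [610.6 367.  243.6] yaw 130.5 grip 43.62741668078196 0.0 J [ 0.52  0.53  1.4  -0.    1.21 -0.18]
units [-10.876 -12.298  -4.793] roll -11.38
```

Emit:
{"op": "apply_moves", "data": {
  "motion": "0 0 -0.9 0 0;0 0 -0.9 0 0;0 0 -0.9 0 0;0 0 -0.9 0 0.5;0 0 -0.9 0 1"
}}

```text
time: 12.25
position: [611.2, 367.5, 336.2]
orientation: [0.419, 0.908, 0.0, 0.0]
contact_force: [-0.1, -0.5, -0.5]
gripper_width: 56.9
grip_force: 0.0
```

```bash
python3 - <<'E'
from h import *
for n in("top","scene"):
    p,d=viewer.snapshot(n);cv2.imwrite(f"pics/{n}2.png",p);P=cloud(n,d)
    X=(P[...,0]-565.5);Y=P[...,1]-42.3;a=np.radians(7.4)
    lx=X*np.cos(a)+Y*np.sin(a);ly=-X*np.sin(a)+Y*np.cos(a);Z=P[...,2]
    r=(abs(lx)<75)&(abs(ly)<60)&(Z<170)
    m=r&(Z>142)&(Z<158);w=cv2.minAreaRect(np.stack([lx[m],ly[m]],-1).astype(np.float32));print(n,"ribtop",m.sum(),w,np.median(Z[m]),np.median(lx[m]),np.median(ly[m]))
    f=p.astype(int);o=r&(f[...,2]>f[...,0]*1.7+30)&(Z>115)
    for s in(1,-1):
        q=o&(s*ly>0);print(" orange",s,q.sum(),np.percentile(lx[q],[3,50,97]).round(1),np.percentile(ly[q],[3,50,97]).round(1),np.percentile(Z[q],[5,95]).round())
    e=(abs(Z-110)<5)&(abs(lx)<170)&(abs(ly)<125);b=cv2.minAreaRect(P[e][:,:2].astype(np.float32));print(" box",b)
    fl=r&(Z>114)&(Z<121);print(" flange",fl.sum(),np.percentile(lx[fl],[2,98]),np.percentile(ly[fl],[2,98]))
a=cv2.imread("pics/top2.png")[150:300,230:380];b=cv2.imread("pics/scene2.png")[190:340,220:370]
cv2.imwrite("pics/c4.png",cv2.resize(np.hstack([a,b]),None,fx=2.6,fy=2.6))
E
```

```text
top ribtop 339 ((0.0523834228515625, 0.8050155639648438), (52.33354568481445, 75.87853240966797), 83.76090240478516) 150.61987165762025 0.24339985040466985 0.7970984875004972
 orange 1 31 [-13.8  -1.8  13.8] [22.5 24.7 27.9] [124. 157.]
 orange -1 26 [-13.    0.2  13.4] [-26.6 -23.9 -21.3] [144. 159.]
 box ((586.4080200195312, 46.043426513671875), (240.98919677734375, 200.30361938476562), 7.32693338394165)
 flange 596 [-68.44864308  69.28100676] [-54.84484567  56.73461607]
scene ribtop 0 ((0.0, 0.0), (0.0, 0.0), 0.0) nan nan nan
  return _methods._mean(a, axis=axis, dtype=dtype,
  ret = ret.dtype.type(ret / rcount)
Traceback (most recent call last):
IndexError: index -1 is out of bounds for axis 0 with size 0
```

The cassette is measured at local (0.1, 0.8), with rib top 76 mm long at z = 150.6 and pads 52 mm over both. This agrees with the seated grey cassette, so the grip centre is about (565, 42.5), yaw 7.35°. Going above it.

Emit:
{"op": "apply_moves", "data": {
  "motion": "-0.83 -0.95 0 0 1;-0.83 -0.95 0 0 1;-0.83 -0.95 0 0 1;-0.83 -0.95 0 0 1;-0.83 -0.95 0 0 1"
}}

```text
time: 12.85
position: [592.3, 241.6, 333.9]
orientation: [0.419, 0.908, -0.0, -0.0]
contact_force: [-0.5, 0.1, -0.4]
gripper_width: 87.8
grip_force: 0.0
```

Emit:
{"op": "apply_moves", "data": {
  "motion": "-0.83 -0.95 0 0 1;-0.83 -0.95 0 0 1;-0.83 -0.95 0 0 1;-0.83 -0.95 0 0 1;-0.83 -0.95 0 0 1"
}}

```text
time: 13.35
position: [573.9, 116.8, 333.9]
orientation: [0.419, 0.908, -0.0, -0.0]
contact_force: [0.6, 0.4, -0.1]
gripper_width: 87.7
grip_force: 0.0
```

Emit:
{"op": "apply_moves", "data": {
  "motion": "-0.83 -0.95 0 0 1;-0.83 -0.95 0 0 1;-0.83 -0.95 0 0 1;0 0 0 -0.95 1;0 0 0 -0.95 1"
}}

```text
time: 13.85
position: [563.1, 42.1, 334.1]
orientation: [0.341, 0.94, -0.0, -0.0]
contact_force: [0.5, 0.7, -0.7]
gripper_width: 88.1
grip_force: 0.0
```

Emit:
{"op": "apply_moves", "data": {
  "motion": "0 0 0 -0.95 1;0 0 0 -0.95 1;0 0 0 -0.95 1;0 0 0 -0.95 1;0 0 0 -0.95 1"
}}

```text
time: 14.35
position: [563.1, 43.0, 333.9]
orientation: [0.14, 0.99, -0.0, -0.0]
contact_force: [-0.0, -0.1, -0.9]
gripper_width: 87.9
grip_force: 0.0
```

Emit:
{"op": "apply_moves", "data": {
  "motion": "0 0 0 -0.95 1;0 0 0 -0.95 1;0 0 0 -0.95 1;0 0 0 -0.95 1;0 0 0 -0.92 1"
}}

```text
time: 14.85
position: [563.1, 43.0, 334.0]
orientation: [-0.066, 0.998, -0.0, -0.0]
contact_force: [1.0, -0.4, -0.8]
gripper_width: 88.2
grip_force: 0.0
```

Emit:
{"op": "apply_moves", "data": {
  "motion": "0 0 0.9 0 1;0 0 0.9 0 1;0 0 0.9 0 1;0 0 0.9 0 1;0 0 0.9 0 1"
}}

```text
time: 15.35
position: [563.0, 43.0, 243.4]
orientation: [-0.064, 0.998, -0.0, -0.0]
contact_force: [-0.5, 0.2, -0.7]
gripper_width: 87.9
grip_force: 0.0
```

Emit:
{"op": "apply_moves", "data": {
  "motion": "0 0 0.9 0 1;0 0 0.9 0 1;0 0 0 0 1;0 0 0 0 1;0 0 0 0 1"
}}

```text
time: 15.85
position: [564.1, 43.0, 209.5]
orientation: [-0.064, 0.998, -0.0, 0.001]
contact_force: [0.2, -0.1, -0.0]
gripper_width: 87.7
grip_force: 0.0
```

```bash
python3 - <<'E'
from h import *
to(565,42.5,119,187.35)
p,d=viewer.snapshot("scene");cv2.imwrite("pics/s5.png",cv2.resize(p[190:340,220:370],None,fx=4,fy=4,interpolation=2))
E
```

```text
t 15.85 pos [564.1  43.  209.5] yaw -172.64 grip 87.74948347229939 0.0 J [ 0.06  0.35  1.77 -0.    1.01 -1.64]
units [-0.038 -0.032  4.527] roll 0.001
```

View pics/s5.png

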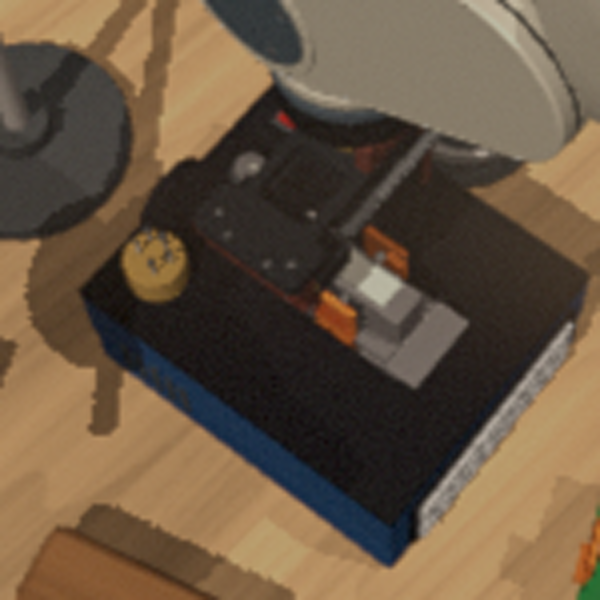

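The grey cassette and both orange pads, at crop (385,250) and (337,315), are clear, with the gripper above them and square. Descending and closing gently.

Emit:
{"op": "apply_moves", "data": {
  "motion": "-0.04 -0.03 0.75 0 1;0 0 0.75 0 1;0 0 0.75 0 1;0 0 0.75 0 1;0 0 0.75 0 1"
}}

```text
time: 16.4
position: [564.3, 42.5, 132.6]
orientation: [-0.064, 0.998, 0.0, 0.0]
contact_force: [0.2, 0.4, -0.1]
gripper_width: 88.0
grip_force: 0.0
```

Emit:
{"op": "apply_moves", "data": {
  "motion": "0 0 0.4 0 1;0 0 0.35 0 1;0 0 0 0 0.5;0 0 0 0 0.35;0 0 0 0 0.3"
}}

```text
time: 16.9
position: [564.8, 42.5, 119.3]
orientation: [-0.064, 0.998, 0.0, 0.001]
contact_force: [0.9, 1.1, 0.1]
gripper_width: 67.5
grip_force: 0.0
```

Emit:
{"op": "apply_moves", "data": {
  "motion": "0 0 0 0 0.3;0 0 0 0 0.3;0 0 0 0 -1;0 0 0 0 -1;0 0 0 0 -1",
  "newtons": 30
}}

```text
time: 17.4
position: [564.8, 41.7, 119.4]
orientation: [-0.064, 0.998, -0.001, 0.0]
contact_force: [-0.0, -4.1, 6.4]
gripper_width: 39.3
grip_force: 30.0
```

Emit:
{"op": "apply_moves", "data": {
  "motion": "0 0 0 0 -1;0 0 0 0 -1;0 0 0 0 -1;0 0 0 0 -1;0 0 0 0 -1"
}}

```text
time: 17.9
position: [564.8, 41.7, 119.4]
orientation: [-0.064, 0.998, -0.001, 0.0]
contact_force: [-1.5, -6.5, 6.3]
gripper_width: 39.0
grip_force: 30.0
```

```bash
python3 - <<'E'
from h import *
to(565,42.5,119,187.35)
s=monitor.sense();print(s['contact_force'],s['moment'])
E
```

```text
t 17.9 pos [564.8  41.7 119.4] yaw -172.63 grip 38.950205685127955 30.022529661655426 J [ 0.05  0.48  1.83 -0.    0.83 -1.64]
units [-0.014  0.038  0.018] roll 0.003
[-1.45256362 -6.48912969  6.30720165] [-1.01422389e+00  3.15446525e-02  9.13297725e-04]
```

The opening is 39 mm, so both catches are at their stops, with 30 N of grip. Relieve the small sideways load by 1 mm, then start lifting slowly.

Emit:
{"op": "apply_moves", "data": {
  "motion": "0 -0.05 0 0 -1;0 0 0 0 -1;0 0 -0.1 0 -1;0 0 -0.2 0 -1;0 0 -0.2 0 -1"
}}

```text
time: 18.4
position: [563.9, 41.5, 128.4]
orientation: [-0.064, 0.998, 0.0, -0.001]
contact_force: [-0.2, -1.2, -2.6]
gripper_width: 39.3
grip_force: 30.0
```

Emit:
{"op": "apply_moves", "data": {
  "motion": "0 0 -0.3 0 -1;0 0 -0.3 0 -1;0 0 -0.3 0 -1;0 0 -0.3 0 -1;0 0 -0.3 0 -1"
}}

```text
time: 18.9
position: [564.6, 41.6, 159.3]
orientation: [-0.064, 0.998, 0.0, 0.0]
contact_force: [-0.4, 0.1, -2.5]
gripper_width: 39.5
grip_force: 30.0
```

Emit:
{"op": "apply_moves", "data": {
  "motion": "0 0 -0.4 0 -1;0 0 -0.4 0 -1;0 0 -0.4 0 -1;0 0 -0.4 0 -1;0 0 -0.4 0 -1"
}}

```text
time: 19.4
position: [564.5, 41.5, 199.4]
orientation: [-0.064, 0.998, 0.0, 0.0]
contact_force: [0.9, -0.0, -2.7]
gripper_width: 39.1
grip_force: 30.0
```

Emit:
{"op": "apply_moves", "data": {
  "motion": "0 0 -0.4 0 -1;0 0 -0.4 0 -1;0 0 -0.4 0 -1;0 0 -0.3 0 -1;0 0 -0.1 0 -1"
}}

```text
time: 19.9
position: [564.9, 41.5, 231.5]
orientation: [-0.064, 0.998, -0.0, 0.001]
contact_force: [-0.4, 0.3, -2.7]
gripper_width: 39.4
grip_force: 30.0
```

Emit:
{"op": "apply_moves", "data": {
  "motion": "0 0 0 0 -1;0 0 0 0 -1;0 0 0 0 -1;0 0 0 0 -1;0 0 0 0 -1"
}}

```text
time: 20.4
position: [564.4, 41.5, 230.4]
orientation: [-0.064, 0.998, 0.0, -0.0]
contact_force: [0.1, 0.7, -2.3]
gripper_width: 38.9
grip_force: 30.0
```

```bash
python3 - <<'E'
from h import *
to(565,42.5,119,187.35)
p,d=viewer.snapshot("scene");cv2.imwrite("pics/s6.png",cv2.resize(p[150:400,120:420],None,fx=2.4,fy=2.4))
E
```

```text
t 20.4 pos [564.4  41.5 230.4] yaw -172.64 grip 38.92923732366243 29.986050724983215 J [ 0.05  0.33  1.76 -0.    1.06 -1.65]
units [-0.039  0.044  5.572] roll 0.001
```

View pics/s6.png

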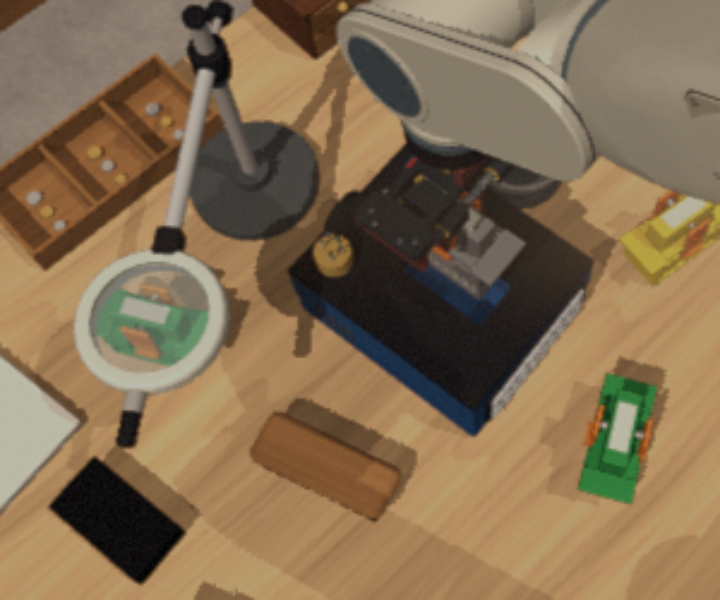

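The crop shows the magnifier well aside at (152,320). The cassette is held upright at (480,250) above the empty blue well at (460,290), and the bystanders are unmoved. Handing in.

```bash
python3 -c "
from cell import workorder;print(workorder.job_done())"
```

```text
the job is handed in; nothing more can be done
None
```

I swung the magnifier well clear of the extractor, lifted the cassette out by its squeezed catches with the frame about 60 mm above the top, and handed the job in at about 20 s with it still held there; no verdict came back.

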